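# Tare the parts scale with the empty tray on its pan

### The job

The empty clear tray is standing on the parts scale, and its weight must be zeroed out before the refill clips are counted into it. With your fingertips gently press the tare key (the one long oblong key, at the right-hand end of the row in front of the display) all the way down, keep it down for two seconds, then let it come up and take your hand away. Leave the other three keys, the pan and the tray alone, and do not shift or pick up the scale or anything else on the counter.

Things in the scene. Friction and masses are not known exactly. Their poses are not given: they have to be found in the camera images.
- scale: White bench scale, 320 (x) x 260 mm (y), about 2.4 kg, loose on rubber feet. Origin: centre of its underside; x from the keys to the pan, y left as you face the keys, z up. Four black keys stand 8 mm proud in a row at x = -134 mm, on a flat strip 45 mm above the counter along the edge nearest the robot. Behind them (x -104 to -50 mm) the display hood slopes up to 58 mm, then comes the pan.
- tare_key_top (a point): Centre of the top face of the tare key, 53 mm above the counter when up; goes down with the key. It is the only long oblong key: 46 mm along the row, 20 mm across it, at the right-hand end of the row as the robot sees it (scale frame x -134, y -74 mm). The nearest other key is 39 mm from its edge.
- tare_key (a joint): Travel of the tare key in m: 0 up, 0.006 fully down, against a hard stop that bears 40 N (it then still stands 2 mm proud). Soft spring: it starts to move at about 1.5 N and is fully down at about 5 N; its contact closes at 0.0035 (about 3.5 N); it comes up when let go.
- power_key (a joint): Travel of the round key, 20 mm across, at the left-hand end of the row (scale y +92 mm): 0 up, 0.006 down, same spring. Leave alone.
- unit_key (a joint): Travel of the left-hand 20 mm square key of two alike in the middle of the row (scale y +45 mm): 0 up, 0.006 down, same spring. Leave alone.
- count_key (a joint): Travel of the right-hand 20 mm square key of two alike in the middle of the row, the neighbour of the tare key (scale y -2 mm): 0 up, 0.006 down, same spring. Leave alone.
- pan: Steel pan of the scale, 200 x 240 x 4 mm, its top 56 mm above the counter. Origin: centre of its underside, at scale x = +56 mm. Part of the scale.
- pan_tray: Empty clear plastic tray standing on the pan, 150 (its x) x 200 (its y) x 40 mm high, 100 g, loose; its rim is 96 mm above the counter. Origin: centre of its underside.
- clip_a: Chrome refill clip, a small U-shaped channel with a tongue, about 50 x 16 x 10 mm, 14 g, loose on the counter in front of the keys. Origin: centre of its underside.
- clip_b: A second such clip, on the counter to the right of the scale. Origin: centre of its underside.
- hex_key: Dark steel L-shaped hex key, long arm 100 mm, short arm 34 mm, 6 mm thick, lying on the counter in front of the tare key. Origin: middle of the long arm, on the counter.
- funnel: Yellow plastic funnel standing mouth down on the counter, 136 mm across, 145 mm high, at the right. Origin: centre of its mouth, on the counter.
- jug: Capped empty white jug, 150 x 105 mm, 270 mm high, about 180 g, easily knocked over, on the counter at the left. Origin: centre of its underside. (Further left, outside the work, stands a fixed 200 mm high stack of clear trays with a wiper arm in the top one; at the far right a bench vice.)

How it is judged:
By the outcome, as a careful person would: the job done as asked, in the order asked, and still so for the second after the job is handed in, with the robot touching nothing.
It also fails if it takes over 40 s, if anything falls off the work surface, if the arm or the gripper's body presses on something with over 40 N, if the wrist force passes 120 N, or if a joint passes its speed limit or range.

### The arm

A 6-joint arm with a two-finger parallel gripper is mounted at the origin on the work surface. World frame = base frame: x ahead of the robot, y to its left, z up, the work surface at z = 0. Lengths are in m, angles in rad, forces in N, time in s.
With the tool pointing down it reaches from about 0.375 to 0.9 m from the base axis. Payload 3.1 kg.
Tool frame: the origin (TCP) lies at the very end of the fingers, on their centre line; the grasp point (between the pads) lies 19 mm behind it; z points along the fingers, y is the direction in which the jaws open and shut (so a half turn about z gives the same grasp; the last joint's range is limited). The gripper opens to 85 mm and grips with 20 to 120 N. Pads are 22 mm wide; open, the fingers measure 114 mm over their backs; the gripper's body (76 mm by 85 mm) begins 54 mm behind the grasp point. The pads swing forward as they close: fully open they stand 13 mm farther back than shut.
Start: joints at [1.163, 0.527, 1.433, -0, 1.181, -0.178], TCP at [0.142, 0.609, 0.193] pointing down, gripper open.
Joint ranges: [-3.08, 3.08], [-0.75, 2.2], [0.22, 2.44], [-1.43, 4.57], [0, 2.65], [-2.85, 2.85]. Speed limits (rad/s): [2.79, 2.79, 3.14, 3.14, 3.14, 3.14].

### API

Orientations are given as a unit quaternion [x, y, z, w].
In Python, from station import * gives the robot as it stands.
- The arm moves only by the tool jog_arm, never from a script. Its argument "motion" is a list of rows, each a list of 5 numbers: the shift along the world's x, y, z in cm, then the turn about the world's z in degrees, then the closure in counts, from 0 (fully open) to 255 (shut). In form: [[tx, ty, tz, yaw, jaw], ...]. A call has 1 to 10 rows; each row shifts and turns the pose as measured when the row begins; what a row does not reach is not made up. A row lasts 1/12 s, in which the tool goes at most 41.7 mm and 7.16 degrees, less where a joint would pass 70% of its speed; a pose out of reach is approached as far as the arm can. A call with a gripper value outside its range is refused whole. The fingers move at their own pace and stop on an object; "squeeze" is the grip in N (left out, the last holds). Time passes only in rows, so rows that do not move let the fingers close. It gives the time, the measured TCP pose, the force and the opening at its end, in the units of the state.
- sense(): the state, without advancing time (a new reading comes with each control period).
- snapshot(name): name is "side" or "top"; returns a dict with "img" (480x640x3 uint8, red, green, blue), "depth" (480x640 float32, m along the optical axis (not along the pixel's ray), 0 where there is no reading), "intrinsics" (3x3 intrinsics, pixels), "dist_coeffs" ([k1, k2, p1, p2, k3] as OpenCV has them; the pictures are not rectified), "eye" and "attitude" of the camera in the world. Camera axes: x right, y down, z forward; pixel columns grow to the right and rows downward; lengths in m; the calibration is good to about 2 mm. A picture is of the moment at which its call begins.
- sign_off(): hands the job in, once; it reports no verdict.
The state is a dict: "t": time; "q": joint angles; "qd": joint speeds; "tau": joint torques, N m; "tcp_pos": TCP position; "tool_rot": TCP orientation; "force": force on the tool from outside, world axes, zero at the start; "ft_torque": the same for the moment, N m; "finger_gap": opening from 0.0 (shut) to 1.0 (fully open).
Only numpy, scipy, OpenCV 4.12 (cv2) and the standard library are available. Lean on these libraries where they do the work, as an engineer would, in place of code of your own. Each camera call takes 0.05 s, during which the arm holds its last target.

## Working session

There is one attempt and no reset: what is moved stays moved. The work goes in short steps, Python scripts to look and compute and a tool call to move; the robot and the scene stay as the last step left them, time stands still between calls to the robot, and variables do not carry over. Pictures are saved under pics/ and viewed, and the job is handed in when it is done.

Besides the shell and the picture viewer there is one more tool, called after "Request:" by a JSON object that holds its "method" and its "body", one argument or row to a line. jog_arm: Moves the arm, as the interface text tells. Its arguments: {"type":"object","properties":{"motion":{"type":"array","items":{"type":"array","items":{"type":"number"}}},"squeeze":{"type":"number"}},"required":["motion"]}

```bash
mkdir -p pics; ls
python3 - <<'E'
from station import *
import cv2,numpy as np
s=sense()
print({k:(np.round(v,4).tolist() if not isinstance(v,float) else v) for k,v in s.items()})
for n in("side","top"):
    d=snapshot(n); cv2.imwrite(f"pics/{n}0.png",d["img"][:,:,::-1]); np.savez(f"{n}0.npz",**d)
    print(n,d["intrinsics"],d["dist_coeffs"],d["eye"],d["attitude"])
E
```

```text
pics
{'t': 0.0, 'q': [1.1625, 0.5285, 1.4339, 0.0001, 1.1814, -0.1785], 'qd': [-0.0004, 0.0001, -0.0013, 0.0012, 0.003, 0.0001], 'tau': [0.0006, -44.234, -17.8031, -0.0, 0.0084, 0.0], 'tcp_pos': [0.142, 0.6078, 0.1923], 'tool_rot': [0.1147, 0.9934, -0.001, -0.0003], 'force': [-0.3495, 0.8595, -0.0364], 'ft_torque': [0.0404, -0.0209, 0.0042], 'finger_gap': 1.001251757595505}
side [[577.16460151   0.         320.24243778]
 [  0.         577.16460151 244.49487481]
 [  0.           0.           1.        ]] [-0.07329337  0.          0.          0.          0.        ] [ 0.32873216 -0.75854905  0.94122751] [ 0.92126508 -0.16301153  0.05779496 -0.34836424]
top [[624.62843347   0.         317.24888473]
 [  0.         624.62843347 246.16532894]
 [  0.           0.           1.        ]] [-0.16546315  0.          0.          0.          0.        ] [ 0.31388155 -0.0295816   1.47191462] [ 0.71215969 -0.69651535  0.0642834  -0.05968748]
```

View pics/side0.png

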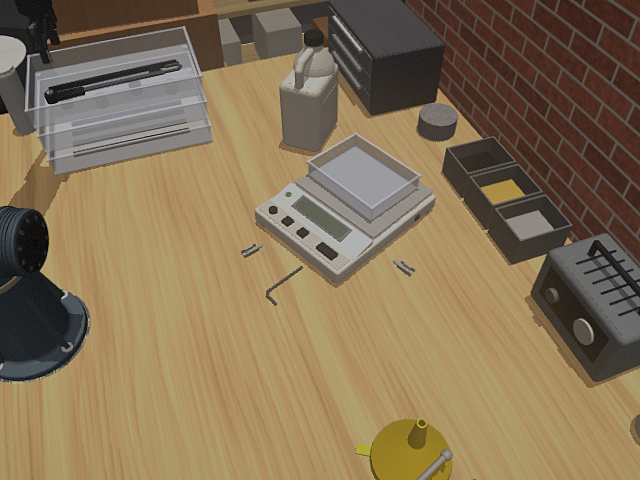

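View pics/top0.png

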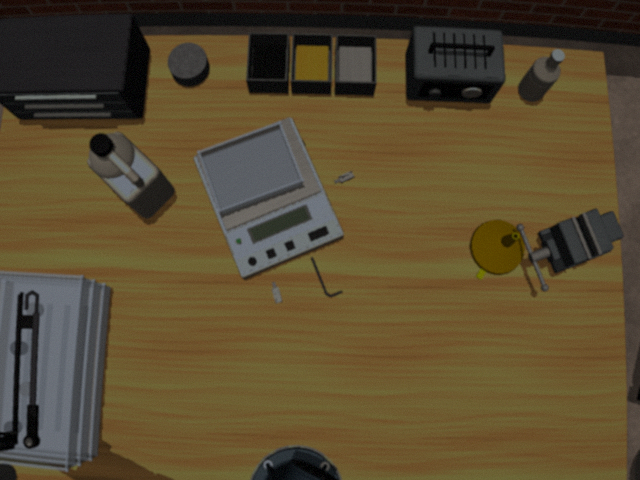

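Run:
```python
import cv2
a=cv2.imread("pics/top0.png");b=cv2.imread("pics/side0.png")
cv2.imwrite("pics/top0c.png",cv2.resize(a[210:310,230:360],None,fx=6,fy=6,interpolation=cv2.INTER_CUBIC))
cv2.imwrite("pics/side0c.png",cv2.resize(b[180:310,240:370],None,fx=4.6,fy=4.6,interpolation=cv2.INTER_CUBIC))
```

```text
(no output)
```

View pics/top0c.png

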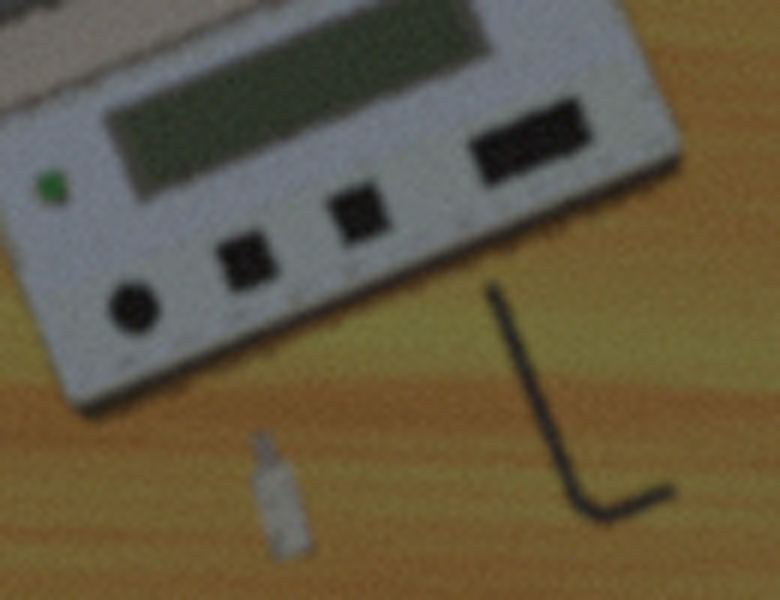

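View pics/side0c.png

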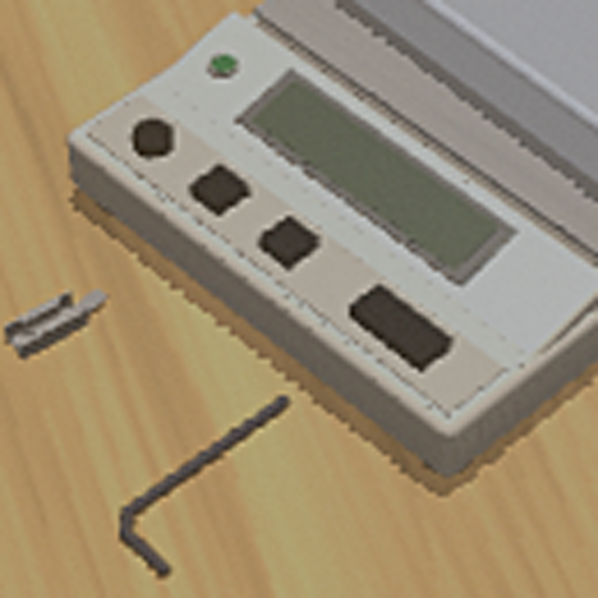

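```bash
cat > h.py <<'E'
import numpy as np,cv2
from scipy.spatial.transform import Rotation as R
def ray(d,u,v):
    p=cv2.undistortPoints(np.array([[[u,v]]],float),d["intrinsics"],d["dist_coeffs"])[0,0]
    r=R.from_quat(d["attitude"]).as_matrix()@np.array([p[0],p[1],1]); return d["eye"],r
def tri(a,b):
    A=[];B=[]
    for e,r in(a,b):
        r=r/np.linalg.norm(r);P=np.eye(3)-np.outer(r,r);A.append(P);B.append(P@e)
    x=np.linalg.lstsq(np.vstack(A),np.hstack(B),rcond=None)[0]
    return x,[np.linalg.norm(a_@x-b_) for a_,b_ in zip(A,B)]
def atz(a,z): e,r=a; return e+r*(z-e[2])/r[2]
def dep(d,u,v):
    e,r=ray(d,u,v);ui,vi=int(round(u)),int(round(v))
    return e+r*np.median(d["depth"][vi-1:vi+2,ui-1:ui+2])
E
python3 - <<'E'
from h import *
T=dict(np.load("top0.npz"));S=dict(np.load("side0.npz"))
K={"power":((134,307),(152,137)),"unit":((248,261),(219,188)),"count":((358,212),(289,241)),"tare":((531,141),(402,324))}
for k,(a,b) in K.items():
    ta=(230+(a[0]+.5)/6-.5,210+(a[1]+.5)/6-.5);sb=(240+(b[0]+.5)/4.6-.5,180+(b[1]+.5)/4.6-.5)
    x,e=tri(ray(T,*ta),ray(S,*sb))
    print(k,x.round(4),np.round(e,4),"top@53",atz(ray(T,*ta),.053).round(4),"side@53",atz(ray(S,*sb),.053).round(4),"dep",dep(T,*ta).round(4),dep(S,*sb).round(4))
# stack depth points
for n,d in(("top",T),("side",S)):
    for u,v in(((40,400),(105,290),(80,465),(20,330)) if n=="top" else((20,40),(205,130),(190,45),(60,160),(30,70))):print(n,u,v,dep(d,u,v).round(3))
    # highest points map region
E
```

```text
power [0.5282 0.1138 0.049 ] [0.0005 0.0005] top@53 [0.5281 0.1134 0.053 ] side@53 [0.5268 0.1099 0.053 ] dep [0.5281 0.1134 0.0531] [0.527  0.1107 0.0522]
unit [0.5474 0.0705 0.0494] [0.0002 0.0002] top@53 [0.547  0.0702 0.053 ] side@53 [0.5464 0.0672 0.053 ] dep [0.547  0.0702 0.0533] [0.5464 0.0671 0.053 ]
count [0.5677 0.0288 0.048 ] [0.0003 0.0003] top@53 [0.5671 0.0285 0.053 ] side@53 [0.5661 0.0243 0.053 ] dep [0.5667 0.0285 0.055 ] [0.5664 0.0253 0.0519]
tare [ 0.5975 -0.0375  0.0496] [0.0004 0.0004] top@53 [ 0.5965 -0.0374  0.053 ] side@53 [ 0.5969 -0.0402  0.053 ] dep [ 0.5962 -0.0374  0.0545] [ 0.5968 -0.0405  0.0534]
top 40 400 [0.199 0.552 0.151]
top 105 290 [0.453 0.461 0.033]
top 80 465 [0.061 0.467 0.118]
top 20 330 [0.347 0.605 0.159]
side 20 40 [-0.082  1.545 -0.153]
side 205 130 [0.45  0.459 0.038]
side 190 45 [0.468 0.61  0.194]
side 60 160 [0.09  0.467 0.042]
side 30 70 [0.074 0.646 0.193]
```

Run:
```python
from h import *
for n in("top","side"):
    d=dict(np.load(n+"0.npz"));M=R.from_quat(d["attitude"]).as_matrix()
    for p in([.142,.608,.192],[.142,.608,.26],[.142,.608,.35],[0.597,-.039,.053]):
        c=M.T@(np.array(p)-d["eye"]);uv=cv2.projectPoints(c[None],np.zeros(3),np.zeros(3),d["intrinsics"],d["dist_coeffs"])[0]
        print(n,p,uv.round(0).ravel(),c[2].round(3))
    i=d["img"][:,:,::-1]
    c=i[0:200,0:220] if n=="side" else i[260:480,0:220]
    cv2.imwrite(f"pics/{n}st.png",cv2.resize(c,None,fx=2.7,fy=2.7))
```

```text
top [0.142, 0.608, 0.192] [  6. 427.] 1.227
top [0.142, 0.608, 0.26] [ -9. 430.] 1.16
top [0.142, 0.608, 0.35] [-32. 434.] 1.072
top [0.597, -0.039, 0.053] [319. 233.] 1.447
side [0.142, 0.608, 0.192] [59. 72.] 1.373
side [0.142, 0.608, 0.26] [50. 47.] 1.322
side [0.142, 0.608, 0.35] [36. 11.] 1.254
side [0.597, -0.039, 0.053] [327. 250.] 1.174
```

View pics/sidest.png

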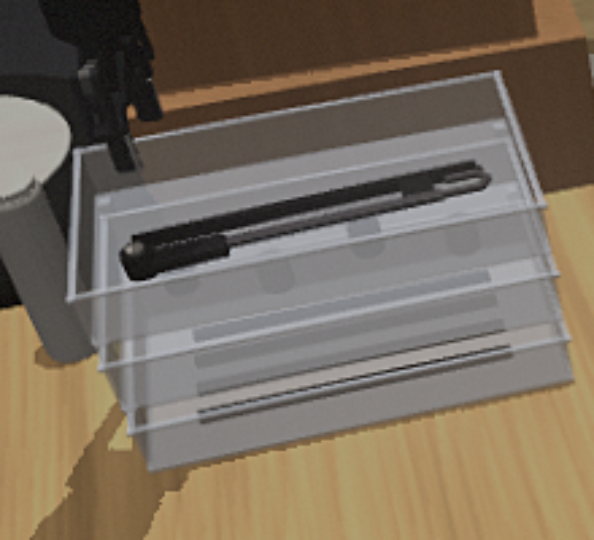

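View pics/topst.png

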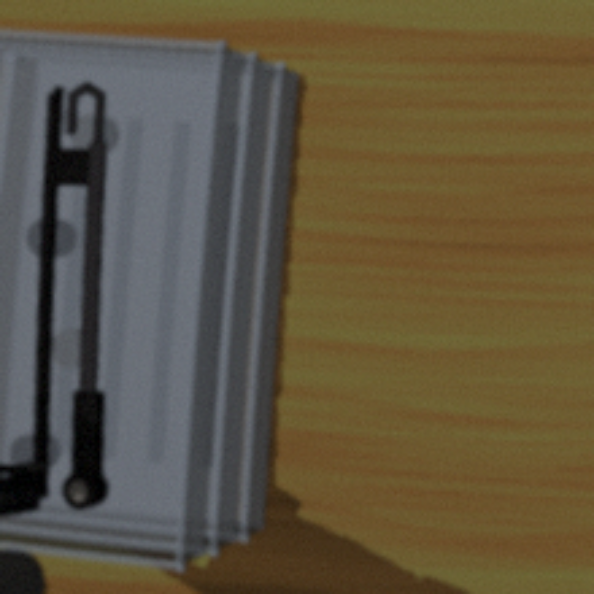

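Request:
{"method": "jog_arm", "body": {
  "motion": [
    [0,0,3,0,0],
    [0,0,4,0,0],
    [0,0,4,0,0],
    [0,0,4,0,255],
    [0,0,2,0,255]
  ],
  "squeeze": 20
}}

```text
t: 0.52
tcp_pos: [0.1385, 0.5993, 0.357]
tool_rot: [0.115, 0.993, -0.014, -0.004]
force: [-0.8, 0.5, 0.5]
finger_gap: 0.749
```

Request:
{"method": "jog_arm", "body": {
  "motion": [
    [2.3,-3.2,0,0,255],
    [2.3,-3.2,0,0,255],
    [2.3,-3.2,0,0,255],
    [2.3,-3.2,0,0,255],
    [2.3,-3.2,0,5,255],
    [2.3,-3.2,0,5,255],
    [2.3,-3.2,0,5,255],
    [2.3,-3.2,0,5,255],
    [2.3,-3.2,0,5,255],
    [2.3,-3.2,0,5,255]
  ]
}}

```text
t: 1.35
tcp_pos: [0.3694, 0.2732, 0.3618]
tool_rot: [-0.166, 0.986, -0.007, -0.002]
force: [0.4, 1.2, -0.2]
finger_gap: -0.001
```

Request:
{"method": "jog_arm", "body": {
  "motion": [
    [2.4,-3.2,0,3,255],
    [2.4,-3.2,0,2.4,255],
    [2.4,-3.2,0,0,255],
    [2.4,-3.2,0,0,255],
    [2.4,-3.2,-2,0,255],
    [2.4,-3.2,-2,0,255],
    [2.4,-3.2,-2,0,255],
    [2.4,-3.2,-2,0,255],
    [2,-3,-2,0,255],
    [0,0,0,0,255]
  ]
}}

```text
t: 2.18
tcp_pos: [0.5786, -0.0193, 0.2655]
tool_rot: [-0.213, 0.977, -0.008, -0.0]
force: [0.2, 0.6, 0.5]
finger_gap: -0.003
```

Request:
{"method": "jog_arm", "body": {
  "motion": [
    [0.9,-1.0,-3,0,255],
    [0.9,-1.0,-3,0,255],
    [0,0,-3,0,255],
    [0,0,-3,0,255],
    [0,0,-2,0,255],
    [0,0,-1.5,0,255],
    [0,0,0,0,255]
  ]
}}

```text
t: 2.77
tcp_pos: [0.596, -0.0424, 0.1017]
tool_rot: [-0.209, 0.978, -0.007, -0.002]
force: [-1.0, -0.2, -0.8]
finger_gap: 0.0
```

```bash
cat > look.py <<'E'
from station import *
import sys
from h import *
t=sys.argv[1]
s=sense();p=s["tcp_pos"]
print("t",s["t"],"tcp",np.round(p,4),"f",np.round(s["force"],2))
ims=[]
for n in("top","side"):
    d=snapshot(n);M=R.from_quat(d["attitude"]).as_matrix()
    c=M.T@(np.array(p)-d["eye"]);uv=cv2.projectPoints(c[None],np.zeros(3),np.zeros(3),d["intrinsics"],d["dist_coeffs"])[0].ravel();print(n,"tcp px",uv.round(1))
    i=d["img"][:,:,::-1]; cv2.imwrite(f"pics/{n}{t}.png",i)
    x0,y0=(270,190) if n=="top" else(280,200)
    ims.append(cv2.resize(i[y0:y0+100,x0:x0+80],None,fx=5,fy=5,interpolation=cv2.INTER_CUBIC))
cv2.imwrite(f"pics/both{t}.png",np.hstack(ims))
E
python3 look.py 1
```

```text
t 2.7667 tcp [ 0.596  -0.0424  0.1017] f [-1.05 -0.16 -0.76]
top tcp px [320.5 229.1]
side tcp px [327.  234.8]
```

View pics/both1.png

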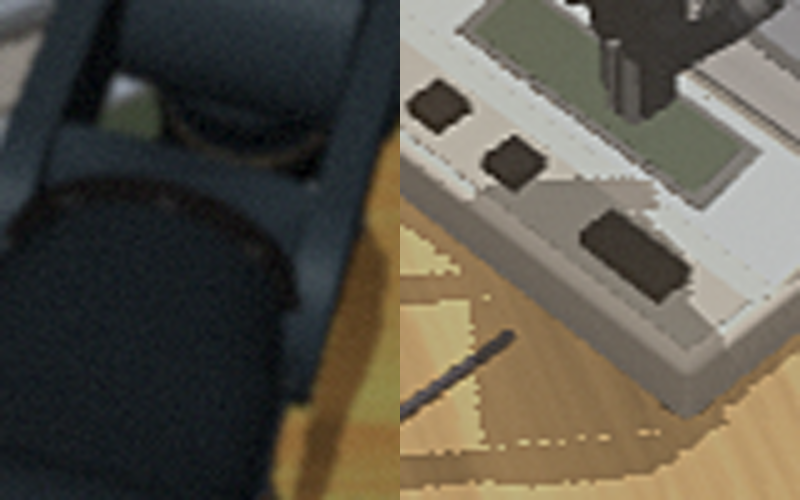

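Run:
```python
from station import *
from h import *
s=sense();print(np.round(s["tcp_pos"],4),np.round(s["qd"],3))
d=snapshot("side");np.savez("side1.npz",**d);M=R.from_quat(d["attitude"]).as_matrix()
P=[]
for v in range(205,232,1):
    row=[]
    for u in range(316,340):
        z=d["depth"][v,u]
        if z>0:
            e,r=ray(d,u,v);x=e+r*z
            if x[2]>.075: row.append((u,)+tuple(x.round(3)))
    if row: print(v,row[0],row[len(row)//2],row[-1])
i=d["img"][:,:,::-1]
cv2.imwrite("pics/sideb.png",cv2.resize(i[130:280,240:400],None,fx=4,fy=4,interpolation=cv2.INTER_CUBIC))
```

```text
[ 0.5984 -0.0429  0.1047] [ 0.002 -0.036 -0.035  0.001 -0.004 -0.   ]
205 (320, np.float64(0.583), np.float64(-0.04), np.float64(0.186)) (330, np.float64(0.595), np.float64(-0.06), np.float64(0.201)) (339, np.float64(0.604), np.float64(-0.081), np.float64(0.217))
206 (320, np.float64(0.584), np.float64(-0.037), np.float64(0.18)) (330, np.float64(0.596), np.float64(-0.058), np.float64(0.196)) (339, np.float64(0.604), np.float64(-0.082), np.float64(0.216))
207 (321, np.float64(0.587), np.float64(-0.034), np.float64(0.174)) (330, np.float64(0.595), np.float64(-0.06), np.float64(0.195)) (339, np.float64(0.604), np.float64(-0.083), np.float64(0.214))
208 (321, np.float64(0.587), np.float64(-0.034), np.float64(0.171)) (330, np.float64(0.596), np.float64(-0.059), np.float64(0.191)) (339, np.float64(0.603), np.float64(-0.084), np.float64(0.213))
209 (321, np.float64(0.586), np.float64(-0.036), np.float64(0.17)) (330, np.float64(0.596), np.float64(-0.059), np.float64(0.189)) (339, np.float64(0.603), np.float64(-0.084), np.float64(0.21))
210 (321, np.float64(0.587), np.float64(-0.035), np.floa
[... 1980 characters left out ...]
t64(0.595), np.float64(-0.051), np.float64(0.152)) (333, np.float64(0.604), np.float64(-0.054), np.float64(0.153))
221 (324, np.float64(0.588), np.float64(-0.048), np.float64(0.149)) (328, np.float64(0.594), np.float64(-0.052), np.float64(0.151)) (332, np.float64(0.601), np.float64(-0.055), np.float64(0.151))
222 (325, np.float64(0.589), np.float64(-0.05), np.float64(0.148)) (328, np.float64(0.594), np.float64(-0.053), np.float64(0.149)) (331, np.float64(0.599), np.float64(-0.055), np.float64(0.149))
223 (326, np.float64(0.591), np.float64(-0.051), np.float64(0.146)) (328, np.float64(0.595), np.float64(-0.05), np.float64(0.143)) (329, np.float64(0.597), np.float64(-0.051), np.float64(0.144))
```

View pics/sideb.png

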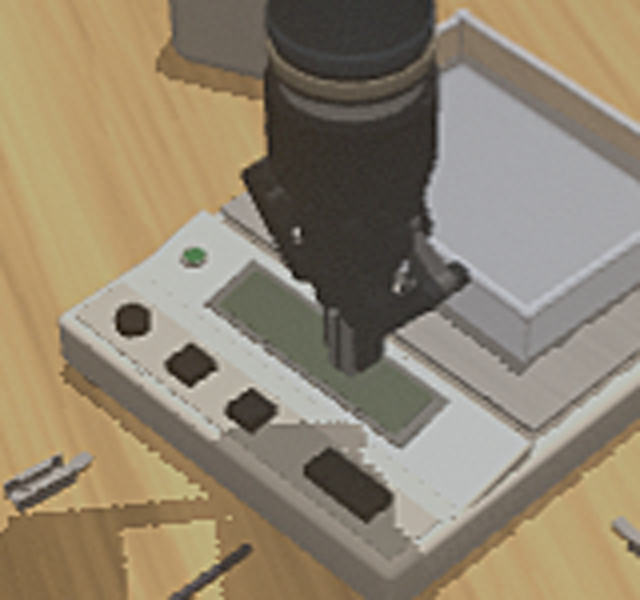

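Request:
{"method": "jog_arm", "body": {
  "motion": [
    [-0.1,0.3,-1,0,255],
    [0,0,-0.5,0,255],
    [0,0,0,0,255],
    [0,0,0,0,255]
  ]
}}

```text
t: 3.25
tcp_pos: [0.6023, -0.0401, 0.095]
tool_rot: [-0.21, 0.978, -0.011, 0.007]
force: [-0.4, -0.8, -0.9]
finger_gap: -0.0
```

```bash
python3 look.py 2; python3 -c "
from station import *
import numpy as np
s=sense();print(np.round(s['tcp_pos'],4),np.round(s['qd'],3),np.round(s['q'],4),np.round(s['force'],2))"
```

```text
t 3.25 tcp [ 0.6023 -0.0401  0.095 ] f [-0.43 -0.79 -0.88]
top tcp px [319.5 226.9]
side tcp px [329.6 235.5]
[ 0.6023 -0.0402  0.0951] [-0.002  0.002  0.    -0.002 -0.001 -0.002] [-0.244   0.6154  1.5922 -0.017   0.911  -2.2277] [-0.02 -0.14  0.06]
```

View pics/both2.png

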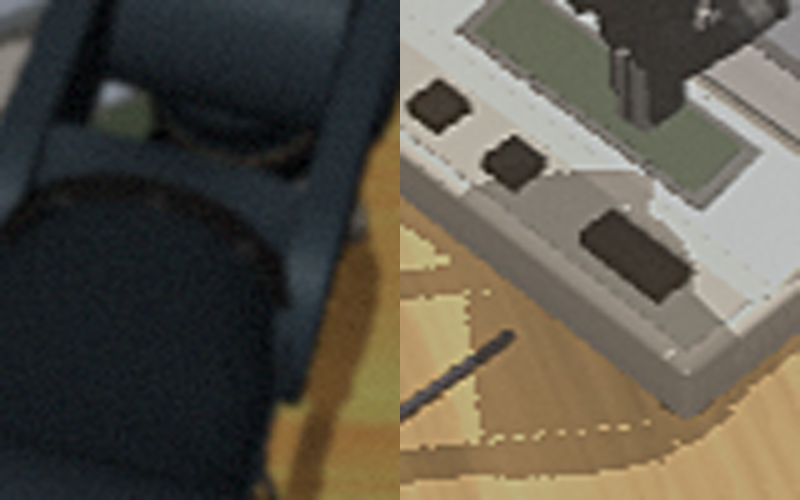

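Run:
```python
from station import *
from h import *
s=sense();p=np.array(s["tcp_pos"]);Rt=R.from_quat(s["tool_rot"]).as_matrix();print(p.round(4))
D=[]
for k in range(3):
    d=snapshot("side");D.append(np.where(d["depth"]>0,d["depth"],np.nan))
z=np.nanmedian(D,axis=0)
for v in range(208,230,2):
    o=[]
    for u in range(320,344,3):
        e,r=ray(d,u,v);x=e+r*z[v,u];t=Rt.T@(x-p)
        o.append("%4d,%4d,%4d"%tuple((t*1000).round()) if x[2]>.07 and z[v,u]==z[v,u] else "  --  ")
    print(v," | ".join(o))
```

```text
[ 0.6023 -0.0402  0.0951]
208   --   |   11,   4, -82 |   13,  -6, -89 |   11, -12, -92 |    8, -17, -93 |    5, -21, -94 |   13, -37,-110 |   12, -44,-115
210   --   |   11,   5, -75 |   11,  -4, -82 |   12, -13, -88 |    7, -16, -87 |   11, -28, -98 |   12, -37,-104 |   11, -43,-108
212   --   |   11,   5, -70 |   11,  -3, -75 |   13, -13, -84 |    6, -14, -79 |   11, -27, -92 |   13, -38,-101 |   11, -43,-103
214   --   |   11,   5, -65 |   10,  -3, -69 |    6,  -7, -69 |    8, -16, -77 |   12, -28, -88 |   13, -37, -95 |   --  
216   --   |   12,   4, -60 |   12,  -4, -66 |    7,  -7, -64 |    7, -15, -70 |   12, -28, -83 |   --   |   --  
218   --   |   11,   5, -54 |   11,  -3, -60 |    7,  -7, -59 |    5, -13, -62 |   -2, -14, -58 |   --   |   --  
220   --   |   11,   6, -48 |   11,  -3, -54 |    8,  -7, -54 |    7, -16, -60 |   -2, -14, -52 |   --   |   --  
222   --   |   --   |   10,  -2, -47 |    7,  -7, -49 |    7, -15, -54 |   -4, -12, -44 |   --   |   --  
224   --   |   --   |   10,  -1, -41 |    9,  -8, -45 |    7, -14, -48 |   --   |   --   |   --  
226   --   |   --   |   --   |    7,  -6, -37 |   --   |   --   |   --   |   --  
228   --   |   --   |   --   |   --   |   --   |   --   |   --   |   --
```

Request:
{"method": "jog_arm", "body": {
  "motion": [
    [-0.5,0.2,-0.5,0,255],
    [0,0,-0.5,0,255],
    [0,0,0,0,255],
    [0,0,0,0,255]
  ]
}}

```text
t: 3.83
tcp_pos: [0.5965, -0.0382, 0.0841]
tool_rot: [-0.21, 0.978, -0.011, 0.007]
force: [-0.5, -0.0, 0.4]
finger_gap: -0.002
```

Request:
{"method": "jog_arm", "body": {
  "motion": [
    [0,0,-0.5,0,255],
    [0,0,-0.5,0,255],
    [0,0,-0.4,0,255],
    [0,0,0,0,255],
    [0,0,0,0,255]
  ]
}}

```text
t: 4.25
tcp_pos: [0.5963, -0.0382, 0.0679]
tool_rot: [-0.21, 0.978, -0.011, 0.007]
force: [-0.6, -0.5, -0.8]
finger_gap: -0.005
```

```bash
python3 look.py 3
```

```text
t 4.25 tcp [ 0.5963 -0.0382  0.0679] f [-0.61 -0.48 -0.77]
top tcp px [318.5 231.9]
side tcp px [326.4 244.6]
```

View pics/both3.png

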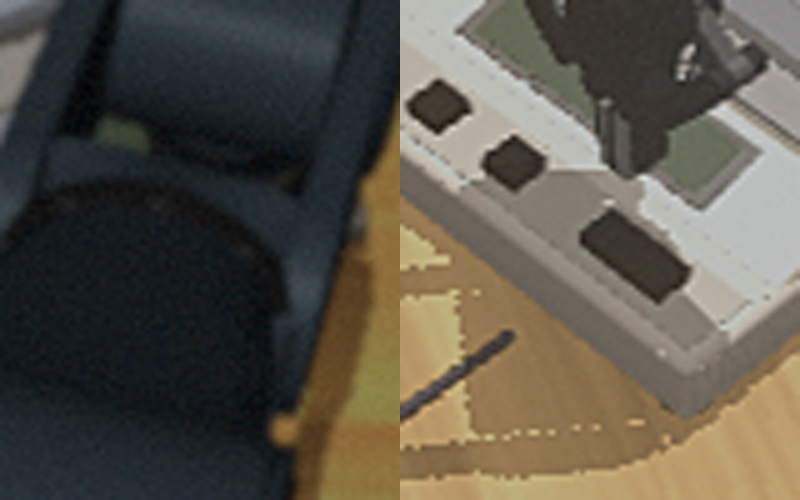

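Request:
{"method": "jog_arm", "body": {
  "motion": [
    [0,0,-0.4,0,255],
    [0,0,-0.4,0,255],
    [0,0,0,0,255],
    [0,0,0,0,255]
  ]
}}

```text
t: 4.68
tcp_pos: [0.5969, -0.0384, 0.0598]
tool_rot: [-0.21, 0.978, -0.011, 0.008]
force: [0.6, -0.6, -0.3]
finger_gap: -0.003
```

```bash
python3 look.py 4
```

```text
t 4.6833 tcp [ 0.5969 -0.0384  0.0598] f [ 0.61 -0.58 -0.32]
top tcp px [318.5 232.3]
side tcp px [326.7 247.2]
```

View pics/both4.png

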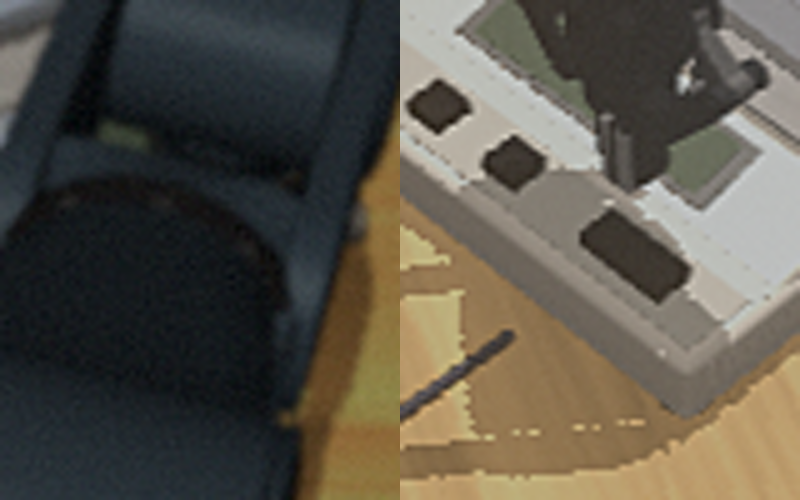

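Request:
{"method": "jog_arm", "body": {
  "motion": [
    [0,0,-0.4,0,255],
    [0,0,-0.2,0,255],
    [0,0,0,0,255]
  ]
}}

```text
t: 5.03
tcp_pos: [0.5972, -0.0385, 0.0538]
tool_rot: [-0.21, 0.978, -0.011, 0.008]
force: [0.2, 0.3, 0.1]
finger_gap: 0.003
```

Request:
{"method": "jog_arm", "body": {
  "motion": [
    [0,0,-0.2,0,255],
    [0,0,-0.2,0,255],
    [0,0,0,0,255]
  ]
}}

```text
t: 5.28
tcp_pos: [0.5971, -0.0385, 0.0493]
tool_rot: [-0.21, 0.978, -0.011, 0.008]
force: [0.4, 0.5, 0.4]
finger_gap: 0.001
```

```bash
python3 look.py 5
```

```text
t 5.2833 tcp [ 0.5971 -0.0385  0.0493] f [0.4  0.48 0.37]
top tcp px [318.5 233.1]
side tcp px [326.8 250.6]
```

View pics/both5.png

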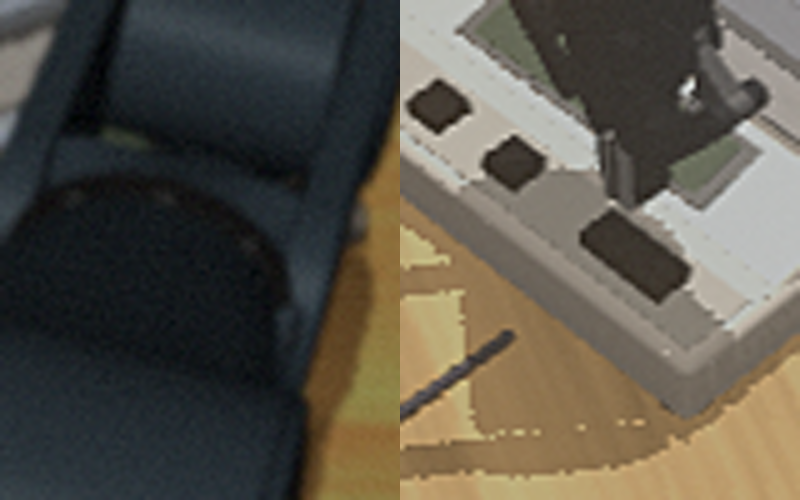

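```bash
cat > fin.py <<'E'
from station import *
from h import *
s=sense();p=np.array(s["tcp_pos"]);print(p.round(4))
D=[]
for k in range(3):
    d=snapshot("side");D.append(np.where(d["depth"]>0,d["depth"],np.nan))
z=np.nanmedian(D,axis=0)
a=np.deg2rad(24.5);Rs=np.array([[np.cos(a),np.sin(a),0],[-np.sin(a),np.cos(a),0],[0,0,1]])
key=np.array([.597,-.039,0])
for v in range(222,258,2):
    o=[]
    for u in range(314,342,3):
        e,r=ray(d,u,v);x=Rs@(e+r*z[v,u]-key)
        o.append("%4d,%4d,%4d"%tuple((x*1000).round()) if z[v,u]==z[v,u] else "  --  ")
    print(v," | ".join(o))
cv2.imwrite("pics/z%d.png"%(s["t"]*1000),cv2.resize(d["img"][210:270,290:370,::-1],None,fx=9,fy=9,interpolation=cv2.INTER_CUBIC))
print("z%d"%(s["t"]*1000))
E
python3 fin.py
```

```text
[ 0.5973 -0.0385  0.0495]
222   38,  77,  49 |  -12,  15, 132 |  -11,   7, 138 |  -13,  -2, 145 |  -16, -14, 156 |   -8, -14, 151 |    3, -11, 141 |    4, -17, 144 |  -12, -41, 174 |  -12, -49, 180
224   35,  74,  48 |   39,  69,  48 |  -11,   7, 132 |  -12,  -2, 139 |  -16, -14, 151 |   -5, -10, 140 |   -2, -16, 142 |    2, -20, 143 |  -13, -42, 171 |  -14, -50, 177
226   32,  70,  46 |   38,  68,  43 |  -13,   6, 129 |  -12,  -2, 133 |  -12,  -9, 139 |   -8, -14, 140 |   -8, -21, 145 |  -13, -34, 159 |  -12, -41, 163 |  -13, -50, 171
228   28,  67,  46 |   33,  63,  45 |  -12,   7, 121 |  -10,   1, 124 |  -11,  -9, 133 |   -8, -14, 134 |  -11, -25, 145 |  -13, -34, 153 |  -14, -43, 161 |  -12, -49, 164
230   26,  64,  43 |   28,  58,  46 |   -6,  13, 107 |  -10,   0, 120 |  -12,  -9, 128 |   -7, -13, 127 |  -12, -26, 141 |  -13, -34, 148 |  -12, -42, 153 |   59,  17,  54
232   20,  58,  46 |   24,  54,  45 |   -6,  13, 101 |  -10,   0, 113 |   -8,  -6, 116 |   -6, -12, 119 |  -12, -26, 135 |   48,  24,  51 |   52,  19,  51 |   56,  14,  52
234   16,  54,  45 |   22,  52,  43 |   -6
[... 1327 characters left out ...]
2,  44
250  -15,  22,  46 |  -10,  18,  45 |  -10,   9,  52 |   -6,   5,  53 |   -2,   0,  53 |    3,  -3,  52 |    8,  -7,  51 |   15,  -8,  46 |   21, -12,  45 |   25, -17,  45
252  -19,  18,  46 |  -14,  15,  44 |  -10,  10,  45 |  -10,   1,  52 |   -6,  -3,  53 |   -1,  -7,  53 |    3, -12,  53 |    8, -15,  51 |   17, -16,  45 |   21, -20,  44
254  -23,  14,  46 |  -18,  11,  45 |  -12,   8,  43 |  -10,   1,  47 |  -10,  -7,  53 |   -4, -10,  51 |   -1, -16,  53 |    4, -20,  52 |   11, -21,  47 |   18, -23,  44
256  -25,  12,  43 |  -20,   8,  43 |  -17,   3,  44 |  -14,  -3,  47 |  -10,  -7,  47 |   -9, -15,  53 |   -4, -19,  52 |    1, -22,  50 |   10, -22,  44 |   13, -28,  45
z5383
```

Request:
{"method": "jog_arm", "body": {
  "motion": [
    [0,0,-0.4,0,255],
    [0,0,-0.4,0,255],
    [0,0,0,0,255]
  ]
}}

```text
t: 5.78
tcp_pos: [0.5979, -0.0386, 0.0415]
tool_rot: [-0.21, 0.978, -0.012, 0.009]
force: [1.2, 0.5, -0.5]
finger_gap: -0.0
```

Request:
{"method": "jog_arm", "body": {
  "motion": [
    [0,0,-0.4,0,255],
    [0,0,-0.4,0,255],
    [0,0,0,0,255]
  ]
}}

```text
t: 6.03
tcp_pos: [0.5977, -0.0386, 0.0324]
tool_rot: [-0.21, 0.978, -0.012, 0.009]
force: [-0.4, -0.4, -0.5]
finger_gap: -0.0
```

```bash
python3 fin.py|tail -16; cp pics/z5*.png /dev/null; ls pics
```

```text
228   29,  68,  44 |  -11,  16, 113 |  -12,   7, 121 |  -12,  -1, 127 |  -16, -13, 140 |   -8, -14, 135 |    3, -11, 123 |    5, -17, 127 |  -12, -41, 158 |  -13, -50, 166
230   25,  64,  43 |   29,  59,  44 |  -13,   6, 117 |  -13,  -2, 123 |  -16, -13, 134 |   -5, -11, 124 |   -4, -18, 128 |    1, -21, 128 |  -14, -43, 155 |  -14, -51, 161
232   20,  58,  46 |   25,  54,  45 |   -7,  12, 102 |  -12,  -1, 115 |  -12, -10, 123 |   -8, -14, 123 |   -7, -21, 128 |  -12, -34, 141 |  -12, -42, 148 |  -13, -50, 155
234   16,  54,  46 |   20,  49,  46 |   -6,  13,  94 |  -11,   0, 109 |  -11,  -9, 116 |   -6, -12, 115 |  -13, -26, 130 |  -13, -35, 137 |  -14, -43, 144 |  -12, -50, 148
236   13,  52,  44 |   17,  46,  46 |   -7,  13,  90 |  -10,   1, 101 |  -13, -10, 112 |   -7, -13, 110 |  -12, -26, 124 |  -11, -33, 129 |  -12, -42, 137 |   47,   6,  53
238    8,  46,  45 |   13,  42,  45 |   -6,  14,  82 |  -11,   0,  97 |   -8,  -6, 100 |   -6, -12, 103 |  -12, -26, 119 |   38,  14,  47 |   41,   8,  50 |   45,   4,  50
240    5,  43,  44 |    9,  38,  45 |   13,  33,  46 |   -9,   1,  8
[... 1021 characters left out ...]
10,   1,  53 |   -6,  -4,  54 |   -1,  -7,  53 |    4, -11,  52 |    7, -16,  53 |   18, -14,  42 |   22, -19,  44
254  -21,  16,  43 |  -18,  10,  46 |  -12,   8,  43 |  -11,   0,  48 |   -9,  -6,  52 |   -5, -11,  52 |   -1, -16,  53 |    4, -20,  53 |   13, -19,  44 |   17, -24,  46
256  -25,  12,  43 |  -22,   6,  46 |  -17,   2,  45 |  -13,  -2,  46 |  -10,  -8,  48 |   -8, -15,  52 |   -4, -19,  52 |    1, -22,  51 |    9, -23,  45 |   13, -28,  45
z6033
both1.png
both2.png
both3.png
both4.png
both5.png
side0.png
side0c.png
side1.png
side2.png
side3.png
side4.png
side5.png
sideb.png
sidest.png
top0.png
top0c.png
top1.png
top2.png
top3.png
top4.png
top5.png
topst.png
z5383.png
z6033.png
```

Request:
{"method": "jog_arm", "body": {
  "motion": [
    [0,0,-0.4,0,255],
    [0,0,-0.4,0,255],
    [0,0,0,0,255]
  ]
}}

```text
t: 6.43
tcp_pos: [0.5988, -0.0388, 0.0251]
tool_rot: [-0.21, 0.978, -0.012, 0.01]
force: [0.2, 0.3, -0.8]
finger_gap: 0.0
```

Request:
{"method": "jog_arm", "body": {
  "motion": [
    [0,0,-0.2,0,255],
    [0,0,-0.2,0,255],
    [0,0,0,0,255]
  ]
}}

```text
t: 6.68
tcp_pos: [0.5987, -0.0388, 0.0204]
tool_rot: [-0.21, 0.978, -0.012, 0.01]
force: [-0.8, 0.0, -1.0]
finger_gap: -0.001
```

```bash
python3 fin.py|tail -1; ls -t pics|head -1
```

```text
z6683
z6683.png
```

View pics/z6683.png

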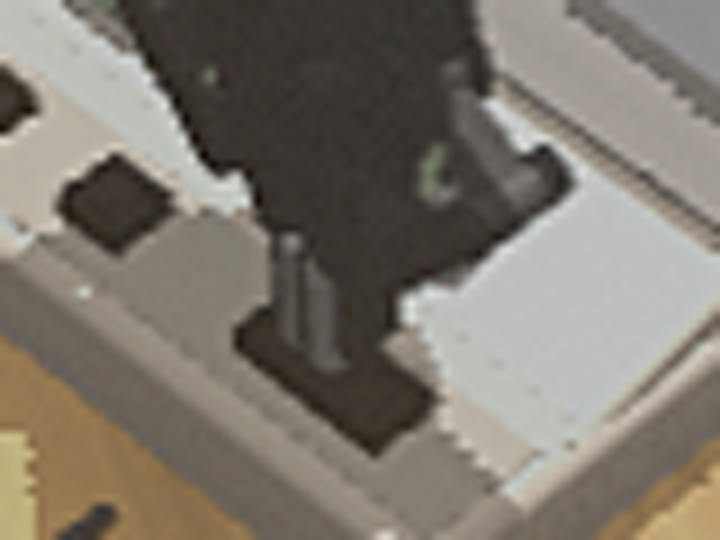

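Request:
{"method": "jog_arm", "body": {
  "motion": [
    [-0.15,0,-0.2,0,255],
    [0,0,-0.15,0,255],
    [0,0,0,0,255]
  ]
}}

```text
t: 7.08
tcp_pos: [0.5977, -0.0389, 0.0174]
tool_rot: [-0.21, 0.978, -0.013, 0.01]
force: [-0.2, 0.3, 0.3]
finger_gap: -0.001
```

Request:
{"method": "jog_arm", "body": {
  "motion": [
    [0,0,-0.15,0,255],
    [0,0,0,0,255]
  ]
}}

```text
t: 7.25
tcp_pos: [0.5976, -0.0389, 0.0158]
tool_rot: [-0.21, 0.978, -0.013, 0.01]
force: [-0.2, 0.5, -0.6]
finger_gap: -0.003
```

Request:
{"method": "jog_arm", "body": {
  "motion": [
    [0,0,-0.15,0,255],
    [0,0,0,0,255]
  ]
}}

```text
t: 7.42
tcp_pos: [0.5978, -0.0389, 0.0144]
tool_rot: [-0.21, 0.978, -0.013, 0.011]
force: [-0.5, 0.2, 2.2]
finger_gap: 0.0
```

```bash
python3 fin.py|tail -12; ls -t pics|head -1
```

```text
236   11,  49,  48 |   15,  45,  47 |  -12,   7,  98 |  -12,  -1, 104 |  -17, -14, 118 |   -4, -10, 106 |   -1, -15, 107 |    2, -20, 108 |  -13, -42, 137 |  -13, -51, 144
238    8,  46,  46 |   13,  42,  45 |  -12,   7,  92 |  -12,  -2,  99 |  -11,  -9, 104 |   -7, -13, 103 |   -5, -20, 108 |  -13, -35, 125 |  -13, -43, 133 |  -14, -52, 141
240    4,  42,  45 |    8,  37,  46 |   -6,  14,  76 |  -10,   1,  89 |  -14, -11, 102 |   -8, -14, 100 |  -12, -26, 113 |  -14, -36, 122 |  -12, -42, 126 |  -12, -50, 132
242   -1,  37,  47 |    4,  33,  46 |   -7,  13,  71 |  -10,   1,  84 |  -13, -11,  95 |   -8, -14,  94 |  -12, -26, 107 |  -12, -34, 114 |  -14, -43, 122 |   38,  -3,  49
244   -4,  34,  47 |    1,  30,  45 |   -7,  13,  65 |  -11,   0,  79 |   -8,  -6,  81 |   -7, -13,  87 |  -13, -27, 103 |  -12, -34, 107 |   33,   0,  44 |   35,  -6,  48
246   -8,  30,  46 |   -6,  22,  51 |   -3,  17,  52 |  -11,   0,  73 |   -9,  -6,  76 |   -7, -13,  80 |    2, -13,  73 |   25,   1,  43 |   30,  -3,  43 |   33,  -9,  45
248  -11,  27,  45 |  -11,  18,  52 |   -7,  13,  53 |  -11,   0,  67 |   -8,  -6,  70 |   -7, -13,  74 |    3, -12,  66 |   20,  -4,  45 |   24,  -8,  45 |   29, -12,  45
250  -14,  23,  45 |  -11,  18,  46 |  -11,   9,  53 |  -11,   0,  61 |   -9,  -7,  65 |   -6, -12,  67 |    7,  -8,  52 |   16,  -7,  44 |   19, -13,  47 |   24, -17,  46
252  -18,  19,  44 |  -14,  14,  46 |  -10,   9,  46 |  -10,   1,  54 |   -8,  -6,  57 |   -1,  -7,  53 |    3, -12,  52 |    8, -15,  51 |   15, -17,  47 |   22, -19,  43
254  -22,  16,  44 |  -17,  11,  45 |  -13,   6,  45 |  -10,   1,  47 |   -9,  -6,  52 |   -6, -12,  54 |   -1, -16,  53 |    4, -19,  52 |   12, -20,  46 |   16, -25,  46
256  -24,  13,  42 |  -21,   8,  44 |  -17,   2,  45 |  -14,  -3,  46 |  -10,  -7,  47 |  -10, -16,  55 |   -5, -20,  54 |    2, -22,  50 |    8, -24,  46 |   14, -27,  44
z7416
z7416.png
```

Request:
{"method": "jog_arm", "body": {
  "motion": [
    [0,0,-0.15,0,255],
    [0,0,0,0,255]
  ]
}}

```text
t: 7.73
tcp_pos: [0.5978, -0.0389, 0.0135]
tool_rot: [-0.21, 0.978, -0.013, 0.011]
force: [-1.0, -0.2, 2.4]
finger_gap: 0.003
```

Request:
{"method": "jog_arm", "body": {
  "motion": [
    [0,0,-0.15,0,255],
    [0,0,0,0,255]
  ]
}}

```text
t: 7.9
tcp_pos: [0.5979, -0.039, 0.0122]
tool_rot: [-0.21, 0.978, -0.013, 0.011]
force: [-0.9, 0.6, 3.1]
finger_gap: 0.004
```

Request:
{"method": "jog_arm", "body": {
  "motion": [
    [0,0,-0.12,0,255],
    [0,0,0,0,255]
  ]
}}

```text
t: 8.07
tcp_pos: [0.5979, -0.0389, 0.0112]
tool_rot: [-0.21, 0.978, -0.013, 0.011]
force: [-1.0, 0.1, 3.4]
finger_gap: 0.002
```

Request:
{"method": "jog_arm", "body": {
  "motion": [
    [0,0,-0.12,0,255],
    [0,0,0,0,255]
  ]
}}

```text
t: 8.23
tcp_pos: [0.5979, -0.039, 0.0101]
tool_rot: [-0.21, 0.978, -0.013, 0.011]
force: [-1.0, -0.3, 4.4]
finger_gap: -0.005
```

Request:
{"method": "jog_arm", "body": {
  "motion": [
    [0,0,-0.12,0,255],
    [0,0,0,0,255]
  ]
}}

```text
t: 8.4
tcp_pos: [0.5979, -0.039, 0.0093]
tool_rot: [-0.21, 0.978, -0.013, 0.011]
force: [-1.3, 0.6, 4.8]
finger_gap: 0.004
```

Request:
{"method": "jog_arm", "body": {
  "motion": [
    [0,0,-0.1,0,255],
    [0,0,0,0,255]
  ]
}}

```text
t: 8.57
tcp_pos: [0.5979, -0.039, 0.0094]
tool_rot: [-0.21, 0.978, -0.013, 0.011]
force: [-1.2, 0.1, 4.9]
finger_gap: 0.0
```

Request:
{"method": "jog_arm", "body": {
  "motion": [
    [0,0,-0.15,0,255],
    [0,0,0,0,255]
  ]
}}

```text
t: 8.73
tcp_pos: [0.5979, -0.039, 0.0095]
tool_rot: [-0.21, 0.978, -0.013, 0.011]
force: [-2.1, -0.4, 4.4]
finger_gap: -0.002
```

Request:
{"method": "jog_arm", "body": {
  "motion": [
    [0,0,-0.15,0,255]
  ]
}}

```text
t: 8.82
tcp_pos: [0.5979, -0.0389, 0.0089]
tool_rot: [-0.21, 0.978, -0.013, 0.011]
force: [-3.8, 0.7, 18.7]
finger_gap: 0.002
```

Request:
{"method": "jog_arm", "body": {
  "motion": [
    [0,0,-0.04,0,255],
    [0,0,-0.04,0,255],
    [0,0,-0.04,0,255],
    [0,0,-0.04,0,255]
  ]
}}

```text
t: 9.15
tcp_pos: [0.5979, -0.039, 0.0092]
tool_rot: [-0.21, 0.977, -0.014, 0.011]
force: [-1.6, 0.2, 6.7]
finger_gap: -0.002
```

```bash
python3 fin.py|tail -8; ls -t pics|head -1
```

```text
244   -5,  33,  47 |    1,  30,  46 |   -6,  13,  65 |  -12,  -1,  80 |  -13, -11,  89 |   -7, -13,  87 |  -13, -27, 102 |  -12, -35, 108 |  -13, -43, 116 |   36,  -5,  45
246   -6,  31,  44 |   -3,  26,  46 |   -6,  14,  58 |  -10,   0,  72 |   -7,  -4,  73 |   -6, -12,  79 |  -12, -27,  96 |   22,  -2,  48 |   29,  -4,  44 |   33,  -8,  44
248  -11,  26,  45 |   -7,  21,  47 |   -3,  17,  46 |  -10,   1,  65 |   -7,  -5,  68 |   -7, -13,  75 |    2, -13,  67 |   20,  -4,  45 |   24,  -8,  45 |   29, -12,  45
250  -14,  23,  44 |  -11,  18,  46 |   -7,  13,  47 |  -11,   0,  62 |   -8,  -6,  63 |   -5, -11,  66 |    3, -12,  59 |   17,  -7,  44 |   20, -13,  46 |   25, -16,  45
252  -18,  19,  45 |  -15,  13,  48 |  -10,  10,  45 |  -10,   1,  53 |   -9,  -6,  58 |   -6, -12,  60 |    7,  -8,  46 |   11, -13,  47 |   15, -17,  47 |   21, -20,  45
254  -22,  15,  46 |  -17,  11,  44 |  -14,   6,  45 |   -9,   2,  46 |   -8,  -6,  50 |   -2,  -8,  48 |    4, -11,  45 |    8, -15,  45 |   11, -21,  47 |   17, -24,  45
256  -24,  13,  43 |  -21,   8,  43 |  -17,   3,  45 |  -12,  -1,  44 |  -10,  -7,  47 |   -4, -10,  45 |    1, -14,  45 |    4, -19,  46 |    8, -24,  46 |   13, -28,  45
z9150
z9150.png
```

Request:
{"method": "jog_arm", "body": {
  "motion": [
    [0,0,-0.06,0,255],
    [0,0,-0.06,0,255],
    [0,0,-0.06,0,255],
    [0,0,-0.06,0,255],
    [0,0,-0.06,0,255],
    [0,0,-0.06,0,255],
    [0,0,-0.06,0,255],
    [0,0,-0.06,0,255],
    [0,0,-0.06,0,255],
    [0,0,-0.06,0,255]
  ]
}}

```text
t: 10.13
tcp_pos: [0.598, -0.039, 0.0092]
tool_rot: [-0.211, 0.977, -0.014, 0.012]
force: [-1.4, 0.8, 7.7]
finger_gap: 0.005
```

Request:
{"method": "jog_arm", "body": {
  "motion": [
    [0,0,-0.06,0,255],
    [0,0,-0.06,0,255],
    [0,0,-0.06,0,255],
    [0,0,-0.06,0,255],
    [0,0,-0.06,0,255],
    [0,0,-0.06,0,255],
    [0,0,-0.06,0,255],
    [0,0,-0.06,0,255],
    [0,0,-0.06,0,255],
    [0,0,-0.06,0,255]
  ]
}}

```text
t: 10.97
tcp_pos: [0.5981, -0.0391, 0.0092]
tool_rot: [-0.211, 0.977, -0.015, 0.013]
force: [-1.5, -0.5, 7.7]
finger_gap: -0.001
```

Request:
{"method": "jog_arm", "body": {
  "motion": [
    [0,0,-0.06,0,255],
    [0,0,-0.06,0,255],
    [0,0,-0.06,0,255],
    [0,0,-0.06,0,255],
    [0,0,-0.06,0,255],
    [0,0,-0.06,0,255],
    [0,0,-0.06,0,255],
    [0,0,-0.06,0,255]
  ]
}}

```text
t: 11.63
tcp_pos: [0.5982, -0.0391, 0.0092]
tool_rot: [-0.211, 0.977, -0.016, 0.014]
force: [-1.2, 0.2, 7.4]
finger_gap: -0.001
```

```bash
python3 look.py 9; python3 fin.py|tail -1
```

```text
t 11.6333 tcp [ 0.5982 -0.0391  0.0092] f [-1.23  0.2   7.42]
top tcp px [318.6 236. ]
side tcp px [327.4 263.2]
z11733
```

View pics/z9150.png

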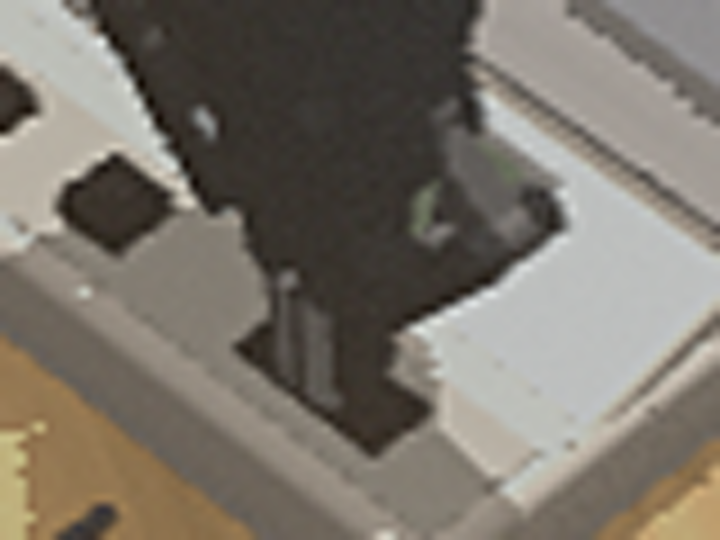

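Request:
{"method": "jog_arm", "body": {
  "motion": [
    [0,0,0.3,0,255],
    [0,0,0.5,0,255],
    [0,0,1,0,255],
    [0,0,2,0,255],
    [0,0,3,0,255],
    [0,0,3,0,255],
    [0,0,3,0,255],
    [0,0,3,0,255],
    [0,0,3,0,255],
    [0,0,3,0,255]
  ]
}}

```text
t: 12.72
tcp_pos: [0.5903, -0.0374, 0.2291]
tool_rot: [-0.211, 0.977, -0.011, 0.005]
force: [1.0, 0.3, -0.2]
finger_gap: 0.0
```

Request:
{"method": "jog_arm", "body": {
  "motion": [
    [-2,0,2,0,255],
    [-3,0,1,0,255],
    [-3,0,0,0,255],
    [-3,0,0,0,255],
    [-2,0,0,0,255],
    [-1,0,0,0,255],
    [0,0,0,0,255],
    [0,0,0,0,255]
  ]
}}

```text
t: 13.38
tcp_pos: [0.4501, -0.038, 0.273]
tool_rot: [-0.211, 0.977, -0.017, 0.017]
force: [1.0, 0.5, 0.3]
finger_gap: 0.002
```

```bash
python3 look.py 10
python3 - <<'E'
import cv2,numpy as np
a=cv2.imread("pics/side0.png");b=cv2.imread("pics/side10.png")
s=np.s_[125:315,235:445]
cv2.imwrite("pics/cmp.png",np.vstack([cv2.resize(np.hstack([a[s],b[s]]),None,fx=1.9,fy=1.9)]))
E
```

```text
t 13.3833 tcp [ 0.4501 -0.038   0.273 ] f [0.98 0.55 0.3 ]
top tcp px [317.9 285.2]
side tcp px [245.6 187.1]
```

View pics/cmp.png

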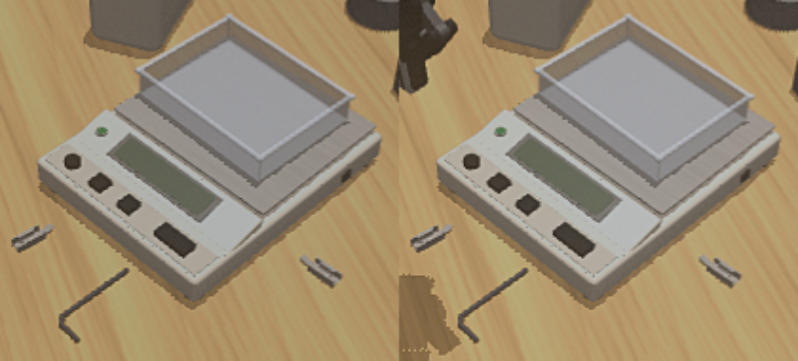

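Run:
```python
from station import *
from h import *
a=cv2.imread("pics/side0.png",0).astype(np.float32);b=cv2.imread("pics/side10.png",0).astype(np.float32)
for s in (np.s_[180:285,255:345],np.s_[130:220,300:440],np.s_[235:310,240:310]): print(cv2.phaseCorrelate(a[s],b[s]))
d=snapshot("side");print([dep(d,u,v)[2].round(4) for u,v in((326,250),(325,249),(330,252),(322,248))])
print(sign_off())
```

```text
((-0.01426205706458461, -0.033676647674710125), 0.9896318357177232)
((0.008322101028625184, -0.013741499322321715), 1.0027489619490542)
((0.08040932105745924, 0.45058844505708606), 0.9039487406059548)
[np.float64(0.0531), np.float64(0.0532), np.float64(0.0527), np.float64(0.053)]
the job is handed in; nothing more can be done
None
```

I pressed the tare key down to its hard stop with the closed fingertips and held it there from about t = 8.8 s to 11.7 s. I then let it come up, moved the arm clear and handed the job in at about 13.4 s.

- **Key down:** while pressed, the depth image put the key's top at about 46–47 mm. The force held at 7–8 N, with a brief 18.7 N when I confirmed the hard stop.
- **Key up again:** after the release the key's top read 53 mm, and the wrist force was back to noise level.
- **Scale, pan and tray:** they have not moved; comparing the first and last side pictures gave a shift under 0.04 px.
- **Clips and hex key:** the strip of counter in front of the scale, with clip_a and the hex key, showed an apparent 0.45 px shift. I put this down to the arm's shadow falling there. By eye, both clips and the hex key are where they were.
- **Other keys:** the fingers never came near them, and they look unchanged.
- **Tool position disagreed:** the fingertips really end about 38 mm above the reported TCP. Contact came at a reported z of about 0.0145 m instead of 0.053 m. I found this in the pictures before pressing, and went down in small steps watching the force.

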